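# Run the fixture plate out to the gauge and hold it down

## Task

Lift the yellow keeper link up and off its two brass pins and put it down in the blue tray. Then slide the aluminium fixture plate straight out along its grey rest, flat on the rest all the way, until its red-tipped end is level with the red pointer of the gauge. The plate would tip over the edge there, so finish while still holding it by its black grip block (or pressing its tail down), flat and square on the rest, and leave the other things on the bench alone.

Things in the scene. Friction and masses are not known exactly. Their poses are not given: they have to be found in the camera images.
- rest: Fixed grey steel rest, 220 (its x) x 140 (its y) mm, flat top 50 mm above the bench. Origin: centre of its underside; +x is the outfeed direction (roughly world +y, the robot's left), z up. At rest x +90, y +56 mm a steel boss, 22 mm dia, reaches 64 mm above the bench; a brass pin, 9 mm dia, on it reaches 82 mm.
- rest_edge (a point): Middle of the rest's top outfeed edge (rest x +110, y 0, z 50 mm).
- plate: Loose aluminium plate, 260 (its x) x 60 x 14 mm, 0.47 to 0.69 kg, lying on the rest, axes parallel to the rest's, +x end red. Origin: centre of its underside; starts at rest x +25, 45 mm overhanging. Brass pin, 9 mm dia, 18 mm high on its top at plate x +65; black grip block at x -95. Centre of mass at plate x -6: past 136 mm of overhang it tips unless held.
- plate_end (a point): Middle of the top edge of the plate's red end (plate x +130, y 0, z 14 mm).
- plate_grip (a point): Point in the black grip block (plate x -95, y 0, z 36 mm). The block is 36 (x) x 16 (y) mm, from the plate's top (z 14) up to z 40. Pinch it across plate y (16 mm), finger tips just above the plate's top.
- link: Loose yellow keeper link, 0.12 kg: flat bar 28 (its x) x 84 (its y) x 5 mm, axes parallel to the rest's, with 16 mm holes at y -28 and +28, dropped over the plate's pin and the rest's pin to tie them. Origin: centre of its underside, 64 mm above the bench at the start. The pins stand 13 mm proud of the bar: lift it straight up at least 30 mm before moving sideways.
- link_grip (a point): Point in the link's upright tab, 22 mm above the link's underside. The tab, in the link's middle, is 10 (x) x 20 (y) mm, from the bar's top (5 mm) up to 29 mm above the underside. Pinch it across link x (10 mm).
- gauge: Fixed overhang gauge on the bench beside the plate's path, on the rest's -y side, axes parallel to the rest's; foot 44 mm dia, black collar reaching 74 mm. Origin: centre of its foot. How far out it stands differs each time (overhang wanted: 155 to 185 mm). The plate passes the pointer about 9 mm beside it.
- pointer (a point): Tip of the gauge's red pointer (gauge y +29 mm, 64 mm above the bench, which is the height of the plate's top); the pointer lies along the rest's y. The plate's red end is to come level with it along the rest's x.
- tray: Fixed open blue tray, 110 (its x) x 140 (its y) x 36 mm high, wall 4 mm; its inner floor is 14 mm above its underside. Origin: centre of its underside.
- parts_jar: Bystander, loose: black-lidded clear jar, 54 dia x 78 tall mm. Origin: centre of its underside.
- spanner: Bystander, loose: combination spanner, 141 long, 7 high mm. Origin: centre of its underside.
- castle_nut: Bystander, loose: black castle nut, 30x34x22 mm. Origin: centre of its underside.
Mind the look-alikes: they are no part of the job. What is shaped like the gauge but green or pink is not meant.

How it is judged:
By the outcome, as a careful person would: the job done as asked, in the order asked, and still so for the second after the job is handed in, while the arm keeps its last pose, push and grip.
It also fails if it takes over 61 s, if anything falls off the work surface, if the arm or the gripper's body presses on something with over 40 N, if the wrist force passes 120 N, or if a joint passes its speed limit or range.

## Robot

A 6-joint arm with a two-finger parallel gripper is mounted at the origin on a cart in front of the work surface, level with it; the furniture and walls round the work are solid. World frame = base frame: x ahead of the robot, y to its left, z up, the work surface at z = 0. Lengths are in m, angles in rad, forces in N, time in s.
With the tool pointing down it reaches from about 0.35 to 0.775 m from the base axis. Payload 7.3 kg.
Tool frame: the origin (TCP) lies at the very end of the fingers, on their centre line; the grasp point (between the pads) lies 19 mm behind it (robot.hold_point_z is the distance from the TCP to the grasp point, in m); z points along the fingers, y is the direction in which the jaws open and shut (so a half turn about z gives the same grasp; the last joint's range is limited). The gripper opens to 92 mm and grips with 3 to 60 N. Pads are 19 mm wide; open, the fingers measure 130 mm over their backs; the gripper's body (75 mm by 190 mm) begins 47 mm behind the grasp point.
Start: joints at [1.116, 0.342, 1.524, -0, 1.275, -0.146], TCP at [0.16, 0.5, 0.227] pointing down, gripper open.
Joint ranges: [-2.53, 2.53], [-0.77, 2.02], [0.04, 2.7], [-1, 4.14], [0.28, 2.66], [-3.11, 3.11]. Speed limits (rad/s): [2.57, 2.57, 3.14, 3.14, 3.14, 3.14].

## Interface

Orientations are given as [roll, pitch, yaw] about the fixed x, y, z axes, in that order (R = Rz(yaw) Ry(pitch) Rx(roll)).
In Python, from cell import monitor, viewer, robot gives the robot as it stands.
- The arm moves only by the tool move_arm, never from a script. Its argument "deltas" is a list of rows, each an object of numbers: "x", "y", "z": the shift along the tool's x, y, z in m; "wx", "wy", "wz": the turn, a rotation vector about the tool's x, y, z in degrees; "hand": the opening, from 0 (shut) to 1 (fully open). In form: [{"x": .., "y": .., "z": .., "wx": .., "wy": .., "wz": .., "hand": ..}, ...]. A call has 1 to 8 rows; each row is the pose to reach, as a shift and turn from the pose commanded when the call began, along the tool's axes at that moment; what a row does not reach only later rows make up. A row lasts 1/8 s, in which the tool goes at most 62.5 mm and 10.7 degrees, less where a joint would pass 70% of its speed; a pose out of reach is approached as far as the arm can. A call with a gripper value outside its range is refused whole. The fingers move at their own pace and stop on an object; "grip_force" is the grip in N (left out, the last holds). Time passes only in rows, so rows that repeat a pose let the fingers close. It gives the time, the measured TCP pose, the force and the opening at its end, in the units of the state.
- monitor.observe(): the state, without advancing time (a new reading comes with each control period).
- viewer.read_camera(name): name is "scene" or "side" or "wrist"; returns the picture (384x512x3 uint8, red, green, blue); there is no depth.
- viewer.camera_params(name): a dict with "camera_matrix" (3x3 intrinsics, pixels), "R" (3x3) and "t" (3): a world point X has camera coordinates R X + t. Camera axes: x right, y down, z forward; pixel columns grow to the right and rows downward; lengths in m; the calibration is good to about 2 mm. A picture is of the moment at which its call begins: read the wrist's pose just before it. camera_params takes no time and is no camera call; for the wrist camera it gives the pose at the moment of the call.
- robot.hand_in(): hands the job in, once; it reports no verdict.
The state is a dict: "time": time; "qpos": joint angles; "qvel": joint speeds; "joint_efforts": joint torques, N m; "tool_pos": TCP position; "tool_rot": TCP orientation; "contact_force": force on the tool from outside, world axes, zero at the start; "torque": the same for the moment, N m; "opening": finger opening in m.
Only numpy, scipy, OpenCV 4.12 (cv2) and the standard library are available. Lean on these libraries where they do the work, as an engineer would, in place of code of your own. Each camera call takes 0.05 s, during which the arm holds its last target. There are 200 camera calls.

## Working session

There is one attempt and no reset: what is moved stays moved. The work goes in short steps, Python scripts to look and compute and a tool call to move; the robot and the scene stay as the last step left them, time stands still between calls to the robot, and variables do not carry over. Pictures are saved under pics/ and viewed, about 8 in all and at most 12, crops included, and the job is handed in when it is done.

Besides the shell and the picture viewer there is one more tool, called as name(argument=value, ...), one argument or row to a line, values as JSON. move_arm: Moves the arm, as the interface text tells. Its arguments: {"type":"object","properties":{"deltas":{"type":"array","items":{"type":"object","properties":{"x":{"type":"number"},"y":{"type":"number"},"z":{"type":"number"},"wx":{"type":"number"},"wy":{"type":"number"},"wz":{"type":"number"},"hand":{"type":"number"}}}},"grip_force":{"type":"number"}},"required":["deltas"]}

```bash
mkdir -p pics; ls
python3 - <<'E'
from cell import monitor, viewer, robot
import cv2, numpy as np
print(monitor.observe())
for n in("scene","side","wrist"):
    p=viewer.camera_params(n); im=viewer.read_camera(n)
    np.savez(f"pics/{n}0.npz",im=im,K=p["camera_matrix"],R=p["R"],t=p["t"])
    cv2.imwrite(f"pics/{n}0.png",cv2.resize(im[:,:,::-1],None,fx=1.5,fy=1.5,interpolation=cv2.INTER_CUBIC))
    print(n,p)
E
```

```text
pics
{'time': 0.0, 'qpos': array([ 1.11596834e+00,  3.42715072e-01,  1.52499650e+00, -3.04390055e-05,
        1.27534122e+00, -1.45995106e-01]), 'qvel': array([ 8.10989223e-04, -4.56243393e-05,  1.71665130e-04, -9.40853713e-05,
        4.38648223e-04, -1.55580698e-03]), 'joint_efforts': array([ 6.04382421e-04, -4.31247711e+01, -2.44216883e+01,  7.17212283e-02,
        5.60665573e-02, -1.83836064e-04]), 'tool_pos': array([0.15938812, 0.49982023, 0.22605607]), 'tool_rot': array([-3.14014381e+00, -1.83619476e-04,  2.83276853e+00]), 'contact_force': array([ 0.52015579, -0.289822  ,  0.4492034 ]), 'torque': array([0.03699343, 0.02642945, 0.0170138 ]), 'opening': 0.09171753548638852}
scene {'camera_matrix': array([[347.53789313,   0.        , 249.2316006 ],
       [  0.        , 347.53789313, 191.40069778],
       [  0.        ,   0.        ,   1.        ]]), 'R': array([[ 0.88523776, -0.46513144, -0.00261815],
       [-0.35889942, -0.6794549 , -0.63994707],
       [ 0.29588059,  0.56744496, -0.76841453]]), 't': array([-0.37738405,  0.31583994,  0.89360343])}
side {'camera_matrix': array([[451.30245661,   0.        , 255.73942953],
       [  0.        , 451.30245661, 196.39525385],
       [  0.        ,   0.        ,   1.        ]]), 'R': array([[-0.94328943, -0.33177653,  0.01137428],
       [-0.1639212 ,  0.43571047, -0.88503459],
       [ 0.28867782, -0.83670826, -0.46538629]]), 't': array([0.53098907, 0.10279426, 1.36730446])}
wrist {'camera_matrix': array([[314.05442512,   0.        , 249.76575266],
       [  0.        , 314.05442512, 188.24396496],
       [  0.        ,   0.        ,   1.        ]]), 'R': array([[ 0.30368488,  0.95277098, -0.00171624],
       [ 0.91790181, -0.29208691,  0.2685917 ],
       [ 0.25540509, -0.08314257, -0.96325259]]), 't': array([-0.52425007, -0.03418503,  0.38977555])}
```

View pics/scene0.png

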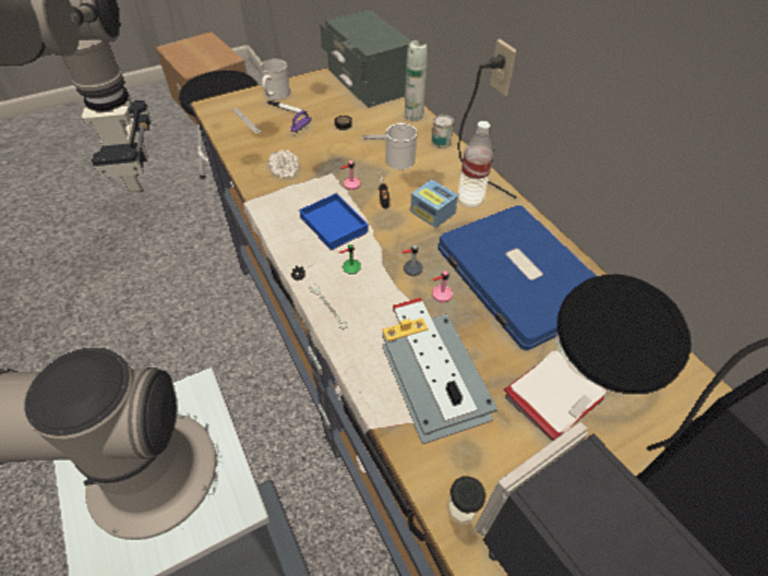

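View pics/side0.png

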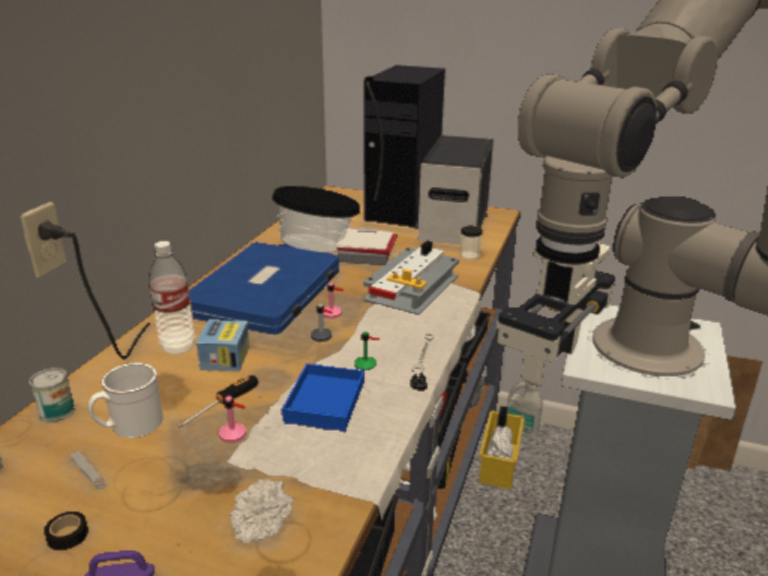

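Candidates, scene view at 1.5x. Gauges: grey (413,262), green (351,260), pink (443,290), pink (351,180). I choose the grey one, which is neither green nor pink. Link: the yellow bar at (406,328). Tray: the blue tray at (334,220), not the blue case at (515,275). Next, one close crop to check.

Run:
```python
import cv2, numpy as np
a=np.load("pics/scene0.npz")["im"][:,:,::-1]; b=np.load("pics/side0.npz")["im"][:,:,::-1]
A=cv2.resize(a[155:300,245:335],None,fx=4,fy=4,interpolation=cv2.INTER_CUBIC)
B=cv2.resize(b[150:250,200:310],None,fx=4,fy=4,interpolation=cv2.INTER_CUBIC)
C=np.zeros((580,800,3),np.uint8);C[:580,:360]=A;C[:400,360:800]=B
cv2.imwrite("pics/crop1.png",C)
```

```text
(no output)
```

View pics/crop1.png

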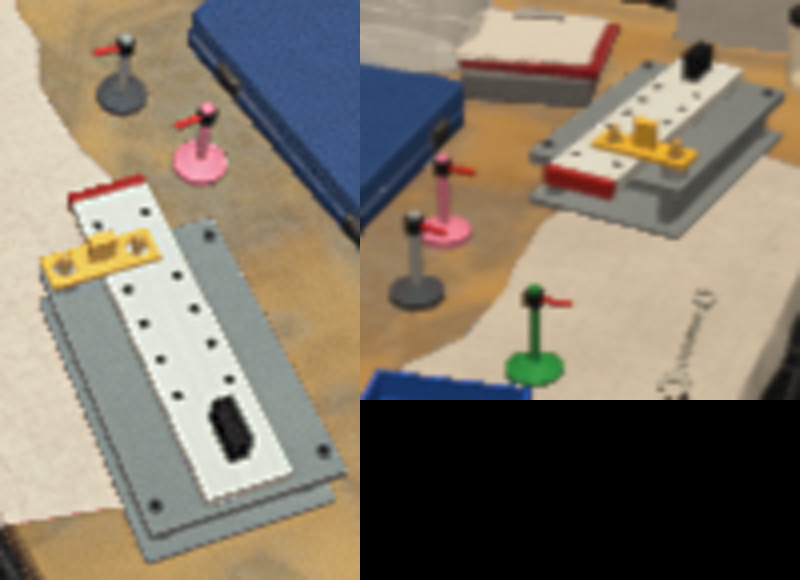

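The crop confirms the choices: the link's yellow tab is at (102,240) and the grey gauge's pointer tip at (95,52) in the left half. Next I fit the poses from the clicked pixels.

```bash
cat > h.py <<'E'
import numpy as np
from scipy.optimize import least_squares
def P(c,X):
    X=np.atleast_2d(X); q=(X@c["R"].T+c["t"])@c["K"].T; return q[:,:2]/q[:,2:]
def ray(c,uv,z):
    d=c["R"].T@np.linalg.solve(c["K"],[uv[0],uv[1],1.]); o=-c["R"].T@c["t"]; return o+d*(z-o[2])/d[2]
def W(p,X):
    X=np.atleast_2d(X); c,s=np.cos(p[2]),np.sin(p[2])
    return np.c_[p[0]+c*X[:,0]-s*X[:,1],p[1]+s*X[:,0]+c*X[:,1],X[:,2]]
E
python3 - <<'E'
from h import *
S=dict(np.load("pics/scene0.npz")); D=dict(np.load("pics/side0.npz"))
s=lambda u,v:((u+.5)/4-.5+245,(v+.5)/4-.5+155)
d=lambda u,v:((u-360+.5)/4-.5+200,(v+.5)/4-.5+150)
o=[(S,s(68,198),(.155,.03,.064)),(S,s(142,178),(.155,-.03,.064)),(S,s(212,500),(-.105,.03,.064)),(S,s(293,470),(-.105,-.03,.064)),
(S,s(212,220),(.11,-.07,.05)),(S,s(345,470),(-.11,-.07,.05)),(S,s(153,537),(-.11,.07,.05)),(S,s(42,300),(.11,.07,.05)),
(D,d(548,168),(.155,-.03,.064)),(D,d(617,184),(.155,.03,.064)),
(D,d(646,121),(.09,.028,.093)),(S,s(102,236),(.09,.028,.093))]
X=np.array([q[2] for q in o])
f=lambda p:np.concatenate([P(q[0],W(p,q[2]))[0]-q[1] for q in o])
r=least_squares(f,[.5,.0,1.57],loss="soft_l1");print(r.x,np.degrees(r.x[2]));print(r.fun.reshape(-1,2).round(1))
p=r.x
print("tab",W(p,(.09,.028,.086)),"grip",W(p,(-.07,0,.086)))
c,si=np.cos(p[2]),np.sin(p[2])
for n,q in(("S",ray(S,s(94,52),.064)),("D",ray(D,d(447,234),.064))):
    e=q[:2]-p[:2]; print(n,q,"rest frame",c*e[0]+si*e[1],-si*e[0]+c*e[1])
# tray rim corners (full image 1.5x)
for z,uv in((.036,(299,212)),(.036,(337,194)),(.036,(367,231)),(.036,(328,247))):
    print("tray",ray(S,np.array(uv)/1.5,z).round(3))
for n,uv,z in(("green",(352,248),.07),("jarlid",(467,487),.078),("pinkcollar",(445,276),.07)): print(n,ray(S,np.array(uv)/1.5,z).round(3))
E
```

```text
[ 0.51680604 -0.07665885  1.42184115] 81.46549720228793
[[-0.3 -0.5]
 [-0.2 -0.6]
 [-0.5  0.3]
 [ 0.5  0.7]
 [-0.  -0.6]
 [ 1.3  0.2]
 [ 0.1  0.1]
 [-1.3 -8. ]
 [-0.1 -0.2]
 [-0.6  0.1]
 [ 0.9 -0.4]
 [ 0.2  0.7]]
tab [[0.50247254 0.01649989 0.086     ]] grip [[ 0.5064177  -0.14588372  0.086     ]]
S [0.60193744 0.20105244 0.064     ] rest frame 0.2872700241608108 -0.042974974157022734
D [0.60159166 0.20054032 0.064     ] rest frame 0.2867122599665653 -0.04270902336124306
tray [0.461 0.455 0.036]
tray [0.57  0.472 0.036]
tray [0.576 0.319 0.036]
tray [0.474 0.315 0.036]
green [0.507 0.256 0.07 ]
jarlid [ 0.436 -0.289  0.078]
pinkcollar [0.643 0.093 0.07 ]
```

```bash
cat >> h.py <<'E'
from scipy.spatial.transform import Rotation as Ro
def delta(st,xyz,yawdeg):
    R=Ro.from_euler("xyz",st["tool_rot"]); G=Ro.from_euler("xyz",[180,0,yawdeg],degrees=True)
    print("shift",(R.inv().apply(np.array(xyz)-st["tool_pos"])).round(4),"turn",(R.inv()*G).as_rotvec(degrees=True).round(2))
E
python3 - <<'E'
from h import *
from cell import monitor
delta(monitor.observe(),(.5025,.0165,.18),171.5)
E
```

```text
shift [-0.4738 -0.3562  0.0466] turn [-0.06 -0.01 -9.19]
```

move_arm(
  deltas=[
    {"x":-0.02,"y":-0.015,"wz":-1},
    {"x":-0.065,"y":-0.049,"wz":-2.5},
    {"x":-0.11,"y":-0.083,"wz":-4},
    {"x":-0.155,"y":-0.1165,"wz":-5.5},
    {"x":-0.2,"y":-0.15,"wz":-7},
    {"x":-0.245,"y":-0.184,"wz":-8.5},
    {"x":-0.29,"y":-0.218,"wz":-9.2},
    {"x":-0.32,"y":-0.24,"z":0.0,"wz":-9.2},
  ],
)

```text
schema error: expected keys x, y, z, wx, wy, wz, hand
```

Run:
```python
from h import *
from cell import monitor
delta(monitor.observe(),(.5025,.0165,.18),171.5)
```

```text
shift [-0.4738 -0.3562  0.0466] turn [-0.06 -0.01 -9.19]
```

All seven keys are required in each row.

move_arm(
  deltas=[
    {"x":-0.02,"y":-0.015,"z":0,"wx":0,"wy":0,"wz":-1,"hand":1},
    {"x":-0.065,"y":-0.049,"z":0,"wx":0,"wy":0,"wz":-2.5,"hand":1},
    {"x":-0.11,"y":-0.083,"z":0,"wx":0,"wy":0,"wz":-4,"hand":1},
    {"x":-0.155,"y":-0.1165,"z":0,"wx":0,"wy":0,"wz":-5.5,"hand":1},
    {"x":-0.2,"y":-0.15,"z":0,"wx":0,"wy":0,"wz":-7,"hand":1},
    {"x":-0.245,"y":-0.184,"z":0,"wx":0,"wy":0,"wz":-8.5,"hand":1},
    {"x":-0.29,"y":-0.218,"z":0,"wx":0,"wy":0,"wz":-9.2,"hand":1},
    {"x":-0.32,"y":-0.24,"z":0,"wx":0,"wy":0,"wz":-9.2,"hand":1},
  ],
)

```text
time: 1.15
tool_pos: [0.3924, 0.1722, 0.2267]
tool_rot: [-3.142, 0.0, 2.992]
contact_force: [-0.2, 1.3, -0.5]
opening: 0.0919
```

Run:
```python
from h import *
from cell import monitor
delta(monitor.observe(),(.5025,.0165,.18),171.5)
```

```text
shift [-0.1321 -0.1376  0.0467] turn [-0.    0.01 -0.08]
```

move_arm(
  deltas=[
    {"x":-0.03,"y":-0.031,"z":0,"wx":0,"wy":0,"wz":0,"hand":1},
    {"x":-0.06,"y":-0.062,"z":0,"wx":0,"wy":0,"wz":0,"hand":1},
    {"x":-0.09,"y":-0.093,"z":0.01,"wx":0,"wy":0,"wz":0,"hand":1},
    {"x":-0.115,"y":-0.12,"z":0.02,"wx":0,"wy":0,"wz":0,"hand":1},
    {"x":-0.13,"y":-0.135,"z":0.03,"wx":0,"wy":0,"wz":0,"hand":1},
    {"x":-0.132,"y":-0.1375,"z":0.04,"wx":0,"wy":0,"wz":0,"hand":1},
    {"x":-0.132,"y":-0.1375,"z":0.0465,"wx":0,"wy":0,"wz":0,"hand":1},
    {"x":-0.132,"y":-0.1375,"z":0.0465,"wx":0,"wy":0,"wz":0,"hand":1},
  ],
)

```text
time: 2.15
tool_pos: [0.5009, 0.0199, 0.1798]
tool_rot: [3.141, -0.001, 2.995]
contact_force: [0.2, -0.2, 0.5]
opening: 0.0921
```

Run:
```python
from h import *
from cell import monitor,viewer
import cv2
s=monitor.observe(); print(s["tool_pos"],s["tool_rot"])
p=viewer.camera_params("wrist"); im=viewer.read_camera("wrist")
np.savez("pics/w1.npz",im=im,K=p["camera_matrix"],R=p["R"],t=p["t"])
cv2.imwrite("pics/w1.png",cv2.resize(im[:,:,::-1],None,fx=1.5,fy=1.5,interpolation=cv2.INTER_CUBIC))
c=dict(K=p["camera_matrix"],R=p["R"],t=p["t"])
r=(.5168,-.0767,1.4218)
for X in((.09,.028,.093),(.09,.056,.082),(.09,0,.082),(.155,.03,.064),(.155,-.03,.064),(.287,-.039,.064)):print(X,(P(c,W(r,X))*1.5).round(1))
```

```text
[0.50090003 0.01986197 0.17984129] [ 3.14131766e+00 -1.24702884e-03  2.99461731e+00]
(0.09, 0.028, 0.093) [[369.  292.7]]
(0.09, 0.056, 0.082) [[369.2 238.1]]
(0.09, 0, 0.082) [[369.3 333.4]]
(0.155, 0.03, 0.064) [[477.9 275.8]]
(0.155, -0.03, 0.064) [[472.1 367.3]]
(0.287, -0.039, 0.064) [[677.7 380.6]]
```

View pics/w1.png

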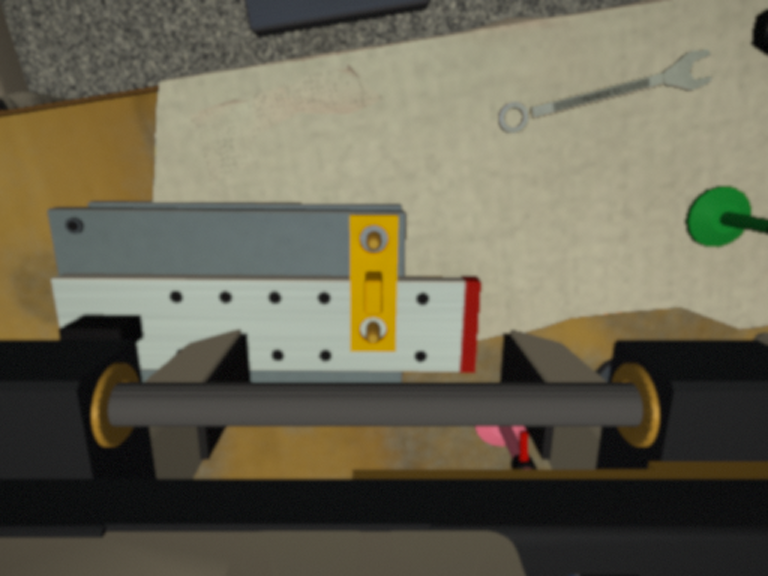

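The wrist view matches the fit to within about 2 mm. It shows the pins at (373,238) and (373,331), with the red end at about (478,325). I'll take one settled frame and measure it numerically.

Run:
```python
from h import *
from cell import monitor,viewer
import cv2
s=monitor.observe(); print(s["tool_pos"],s["tool_rot"],s["qvel"].round(3))
p=viewer.camera_params("wrist"); im=viewer.read_camera("wrist")
c=dict(K=p["camera_matrix"],R=p["R"],t=p["t"])
h=cv2.cvtColor(im,cv2.COLOR_RGB2HSV)
m=cv2.inRange(h,(20,180,120),(30,255,255)); m[:135]=0;m[240:]=0;m[:,:200]=0;m[:,300:]=0
bx=cv2.minAreaRect(cv2.findNonZero(m));print(bx)
q=np.array([ray(c,u,.069) for u in cv2.boxPoints(bx)]);print(q.round(4),q.mean(0).round(4))
h2=cv2.inRange(h,(0,150,80),(8,255,255)); h2[:170]=0;h2[255:]=0;h2[:,:290]=0;h2[:,330:]=0
bx=cv2.minAreaRect(cv2.findNonZero(h2));print("red",bx)
print(np.array([ray(c,u,.064) for u in cv2.boxPoints(bx)]).round(4))
r=(.5168,-.0767,1.4218);print("pred link",W(r,(.09,.028,.069)),"red corners",W(r,[(.155,.03,.064),(.155,-.03,.064)]))
delta(s,(.5025,.0165,.0725),171.5)
```

```text
[0.5012592  0.01976383 0.18032126] [ 3.14135705e+00 -1.87844933e-04  2.99467053e+00] [-0.001 -0.008 -0.013 -0.001  0.002 -0.002]
((249.0, 187.5), (89.0, 30.0), 90.0)
[[ 0.4627  0.0117  0.069 ]
 [ 0.4664  0.0371  0.069 ]
 [ 0.5478  0.0261  0.069 ]
 [ 0.5438 -0.0014  0.069 ]] [0.5052 0.0184 0.069 ]
red ((313.2298278808594, 215.58367919921875), (9.505008697509766, 63.361351013183594), 2.7702157497406006)
[[0.5714 0.0645 0.064 ]
 [0.5095 0.0734 0.064 ]
 [0.5112 0.0818 0.064 ]
 [0.5732 0.0735 0.064 ]]
pred link [[0.50247033 0.01645933 0.069     ]] red corners [[0.51014146 0.08103606 0.064     ]
 [0.56947669 0.07212932 0.064     ]]
shift [-0.0017 -0.0031  0.1078] turn [ 0.01 -0.01  0.08]
```

move_arm(
  deltas=[
    {"x":-0.003,"y":-0.0015,"z":0.02,"wx":0,"wy":0,"wz":0,"hand":0.6},
    {"x":-0.003,"y":-0.0015,"z":0.045,"wx":0,"wy":0,"wz":0,"hand":0.5},
    {"x":-0.003,"y":-0.0015,"z":0.07,"wx":0,"wy":0,"wz":0,"hand":0.5},
    {"x":-0.003,"y":-0.0015,"z":0.09,"wx":0,"wy":0,"wz":0,"hand":0.5},
    {"x":-0.003,"y":-0.0015,"z":0.1,"wx":0,"wy":0,"wz":0,"hand":0.5},
    {"x":-0.003,"y":-0.0015,"z":0.105,"wx":0,"wy":0,"wz":0,"hand":0.5},
    {"x":-0.003,"y":-0.0015,"z":0.105,"wx":0,"wy":0,"wz":0,"hand":0.5},
    {"x":-0.003,"y":-0.0015,"z":0.105,"wx":0,"wy":0,"wz":0,"hand":0.5},
  ],
)

```text
time: 3.25
tool_pos: [0.5049, 0.0169, 0.0759]
tool_rot: [3.141, 0.001, 2.993]
contact_force: [0.4, -0.0, 0.3]
opening: 0.0461
```

move_arm(
  deltas=[
    {"x":0,"y":0,"z":0.0025,"wx":0,"wy":0,"wz":0,"hand":0.3},
    {"x":0,"y":0,"z":0.0025,"wx":0,"wy":0,"wz":0,"hand":0.15},
    {"x":0,"y":0,"z":0.0025,"wx":0,"wy":0,"wz":0,"hand":0},
    {"x":0,"y":0,"z":0.0025,"wx":0,"wy":0,"wz":0,"hand":0},
    {"x":0,"y":0,"z":0.0025,"wx":0,"wy":0,"wz":0,"hand":0},
    {"x":0,"y":0,"z":0.0025,"wx":0,"wy":0,"wz":0,"hand":0},
  ],
  grip_force=20,
)

```text
time: 4.0
tool_pos: [0.5045, 0.0169, 0.0728]
tool_rot: [3.141, 0.0, 2.993]
contact_force: [0.2, -0.1, -0.3]
opening: 0.0097
```

Gripped, with an opening of 9.7 mm. Lift straight up by 110 mm.

move_arm(
  deltas=[
    {"x":0,"y":0,"z":-0.008,"wx":0,"wy":0,"wz":0,"hand":0},
    {"x":0,"y":0,"z":-0.02,"wx":0,"wy":0,"wz":0,"hand":0},
    {"x":0,"y":0,"z":-0.035,"wx":0,"wy":0,"wz":0,"hand":0},
    {"x":0,"y":0,"z":-0.05,"wx":0,"wy":0,"wz":0,"hand":0},
    {"x":0,"y":0,"z":-0.07,"wx":0,"wy":0,"wz":0,"hand":0},
    {"x":0,"y":0,"z":-0.09,"wx":0,"wy":0,"wz":0,"hand":0},
    {"x":0,"y":0,"z":-0.11,"wx":0,"wy":0,"wz":0,"hand":0},
    {"x":0,"y":0,"z":-0.11,"wx":0,"wy":0,"wz":0,"hand":0},
  ],
)

```text
time: 5.0
tool_pos: [0.5054, 0.0168, 0.1847]
tool_rot: [3.141, 0.004, 2.993]
contact_force: [0.4, -0.3, -0.5]
opening: 0.01
```

Run:
```python
from h import *
from cell import monitor,viewer
import cv2
s=monitor.observe()
im=viewer.read_camera("wrist"); sc=viewer.read_camera("scene")
cv2.imwrite("pics/w2.png",np.vstack([cv2.resize(im[100:250,150:400,::-1],None,fx=2,fy=2),cv2.resize(sc[110:250,170:420,::-1],None,fx=2,fy=2)]))
delta(s,(.52,.39,.18),171.5)
```

```text
shift [0.0407 0.3713 0.0046] turn [0.01 0.24 0.01]
```

View pics/w2.png

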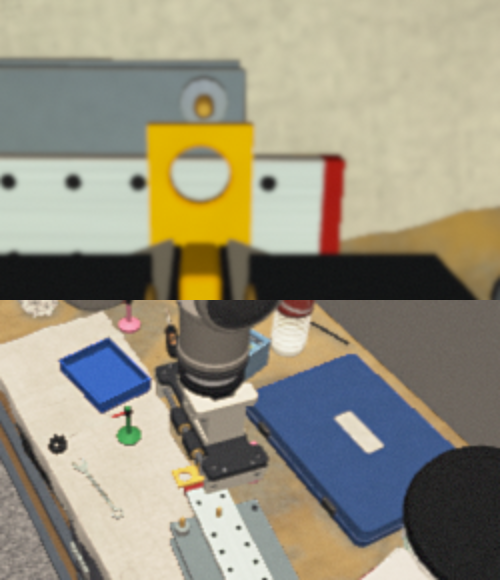

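The link is held level and clear of both pins: wrist crop (200,170) for its hole, pin at (203,105). I carry it to the tray now.

move_arm(
  deltas=[
    {"x":0.003,"y":0.025,"z":0,"wx":0,"wy":0,"wz":0,"hand":0},
    {"x":0.008,"y":0.075,"z":0,"wx":0,"wy":0,"wz":0,"hand":0},
    {"x":0.014,"y":0.13,"z":0,"wx":0,"wy":0,"wz":0,"hand":0},
    {"x":0.02,"y":0.185,"z":0,"wx":0,"wy":0,"wz":0,"hand":0},
    {"x":0.027,"y":0.24,"z":0,"wx":0,"wy":0,"wz":0,"hand":0},
    {"x":0.033,"y":0.295,"z":0,"wx":0,"wy":0,"wz":0,"hand":0},
    {"x":0.038,"y":0.345,"z":0,"wx":0,"wy":0,"wz":0,"hand":0},
    {"x":0.041,"y":0.371,"z":0,"wx":0,"wy":0,"wz":0,"hand":0},
  ],
)

```text
time: 6.1
tool_pos: [0.5176, 0.3923, 0.181]
tool_rot: [-3.141, -0.002, 2.996]
contact_force: [0.9, 0.0, -1.7]
opening: 0.01
```

move_arm(
  deltas=[
    {"x":0,"y":0,"z":0.02,"wx":0,"wy":0,"wz":0,"hand":0},
    {"x":0,"y":0,"z":0.05,"wx":0,"wy":0,"wz":0,"hand":0},
    {"x":0,"y":0,"z":0.08,"wx":0,"wy":0,"wz":0,"hand":0},
    {"x":0,"y":0,"z":0.1,"wx":0,"wy":0,"wz":0,"hand":0},
    {"x":0,"y":0,"z":0.1,"wx":0,"wy":0,"wz":0,"hand":0},
  ],
)

```text
time: 6.72
tool_pos: [0.5171, 0.3889, 0.0798]
tool_rot: [-3.138, -0.005, 2.993]
contact_force: [0.2, -0.3, -0.7]
opening: 0.0099
```

Run:
```python
from h import *
from cell import monitor,viewer
import cv2
s=monitor.observe();print(s["tool_pos"],s["tool_rot"])
im=viewer.read_camera("wrist"); sc=viewer.read_camera("side")
cv2.imwrite("pics/w3.png",np.vstack([cv2.resize(im[:,:,::-1],(500,375)),cv2.resize(sc[200:310,140:340,::-1],(400,220))[:,:].copy() if 0 else cv2.resize(sc[200:290,140:340,::-1],(500,225))]))
```

```text
[0.51708561 0.38891727 0.07977069] [-3.13791374 -0.00467722  2.99337146]
```

View pics/w3.png

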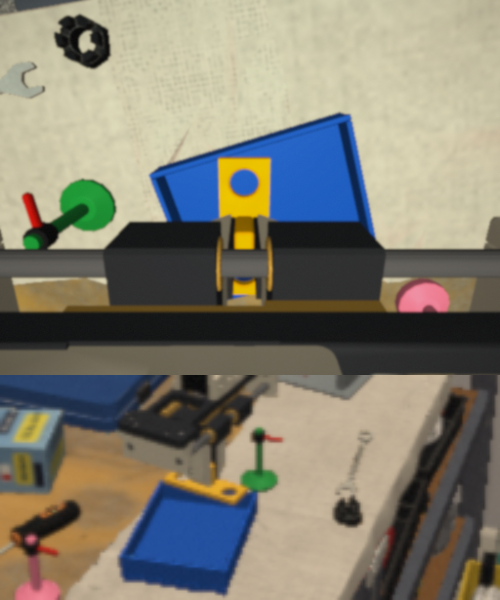

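The tray is turned about 13° relative to the link, so I compute the tray pose more accurately before placing.

Run:
```python
from h import *
from cell import monitor,viewer
import cv2
S=dict(np.load("pics/scene0.npz"));D=dict(np.load("pics/side0.npz"))
p=viewer.camera_params("wrist");w=dict(K=p["camera_matrix"],R=p["R"],t=p["t"])
k=1.024
o=[(w,(152*k,174*k),(-.055,-.07)),(w,(349*k,114*k),(-.055,.07))]
# side (1.5x view) rim corners, scene (1.5x view)
for uv,X in(((300,365),(.055,-.07)),((365,369),(-.055,-.07)),((349,415),(-.055,.07)),((284,404),(.055,.07))): o.append((D,np.array(uv)/1.5,X))
for uv,X in(((299,212),(-.055,.07)),((336,194),(.055,.07)),((368,230),(.055,-.07)),((328,234),(-.055,-.07))): 
    if X!=(-.055,-.07): o.append((S,np.array(uv)/1.5,X))
f=lambda q:np.concatenate([P(c,W(q,(*X,.036)))[0]-uv for c,uv,X in o])
r=least_squares(f,[.52,.39,.08],loss="soft_l1");print(r.x,np.degrees(r.x[2]));print(r.fun.reshape(-1,2).round(1))
delta(monitor.observe(),(r.x[0],r.x[1],.025),180+np.degrees(r.x[2]))
```

```text
[0.53161825 0.40554097 0.14744457] 8.447951361574809
[[-3.7  0.1]
 [ 0.3 -0.9]
 [ 2.6 -1.9]
 [-1.4  0.1]
 [-3.3  1.2]
 [-3.3  2.9]
 [ 0.3 -2.5]
 [ 0.7 -2.1]
 [ 1.1 -5.5]]
shift [-0.0105  0.0174  0.0576] turn [-1.000e-02 -2.000e-02 -1.694e+01]
```

Run:
```python
from h import *
from cell import monitor
import cv2
from scipy.optimize import minimize
V=[]
for n,(x0,y0,x1,y1) in(("scene",(190,120,255,170)),("side",(180,235,250,295))):
    c=dict(np.load(f"pics/{n}0.npz")); h=cv2.cvtColor(c["im"],cv2.COLOR_RGB2HSV); m=cv2.inRange(h,(105,130,40),(125,255,255))
    k=np.zeros_like(m);k[y0:y1,x0:x1]=m[y0:y1,x0:x1]
    _,l,s,_=cv2.connectedComponentsWithStats(k); i=1+s[1:,4].argmax()
    hull=cv2.convexHull(cv2.findNonZero((l==i).astype(np.uint8))); print(n,s[i],cv2.contourArea(hull)); V.append((c,hull.astype(np.float32)))
B=[(a*.055,b*.07,z) for a in(-1,1) for b in(-1,1) for z in(0,.036)]
def cost(q):
    J=0
    for c,hu in V:
        g=cv2.convexHull(P(c,W(q,B)).astype(np.float32)); A,_=cv2.intersectConvexConvex(g,hu)
        J+=1-A/(cv2.contourArea(g)+cv2.contourArea(hu)-A)
    return J
best=min((minimize(cost,[.527,.395,a],method="Nelder-Mead",options=dict(initial_simplex=[[.527,.395,a],[.537,.395,a],[.527,.405,a],[.527,.395,a+.1]])) for a in(.05,.12)),key=lambda r:r.fun)
print(best.x,np.degrees(best.x[2]),best.fun)
delta(monitor.observe(),(best.x[0],best.x[1],.025),180+np.degrees(best.x[2]))
```

```text
scene [200 130  45  36 941] 929.5
side [ 188  243   55   44 1722] 1726.0
[0.530371   0.40349396 0.19171416] 10.984412351269384 0.3137211603304869
shift [-0.0095  0.0152  0.0576] turn [-1.000e-02 -2.000e-02 -1.948e+01]
```

move_arm(
  deltas=[
    {"x":-0.0095,"y":0.0155,"z":0,"wx":0,"wy":0,"wz":-6,"hand":0},
    {"x":-0.0095,"y":0.0155,"z":0,"wx":0,"wy":0,"wz":-12,"hand":0},
    {"x":-0.0095,"y":0.0155,"z":0,"wx":0,"wy":0,"wz":-18,"hand":0},
    {"x":-0.0095,"y":0.0155,"z":0.01,"wx":0,"wy":0,"wz":-18,"hand":0},
    {"x":-0.0095,"y":0.0155,"z":0.025,"wx":0,"wy":0,"wz":-18,"hand":0},
    {"x":-0.0095,"y":0.0155,"z":0.04,"wx":0,"wy":0,"wz":-18,"hand":0},
    {"x":-0.0095,"y":0.0155,"z":0.05,"wx":0,"wy":0,"wz":-18,"hand":0},
    {"x":-0.0095,"y":0.0155,"z":0.054,"wx":0,"wy":0,"wz":-18,"hand":0},
  ],
)

```text
time: 7.82
tool_pos: [0.53, 0.4036, 0.0275]
tool_rot: [-3.141, -0.001, -2.976]
contact_force: [0.4, -0.0, -1.5]
opening: 0.01
```

move_arm(
  deltas=[
    {"x":0,"y":0,"z":0,"wx":0,"wy":0,"wz":0,"hand":0},
    {"x":0,"y":0,"z":0.001,"wx":0,"wy":0,"wz":0,"hand":0},
  ],
)

```text
time: 8.07
tool_pos: [0.5308, 0.4041, 0.0284]
tool_rot: [3.141, 0.001, -2.976]
contact_force: [-0.4, -0.0, -1.2]
opening: 0.0103
```

move_arm(
  deltas=[
    {"x":0,"y":0,"z":0.002,"wx":0,"wy":0,"wz":0,"hand":0},
    {"x":0,"y":0,"z":0.0035,"wx":0,"wy":0,"wz":0,"hand":0},
    {"x":0,"y":0,"z":0.0035,"wx":0,"wy":0,"wz":0,"hand":0},
  ],
)

```text
time: 8.45
tool_pos: [0.5303, 0.4038, 0.0242]
tool_rot: [-3.142, -0.0, -2.976]
contact_force: [0.5, -0.3, -1.3]
opening: 0.0102
```

move_arm(
  deltas=[
    {"x":0,"y":0,"z":0.001,"wx":0,"wy":0,"wz":0,"hand":0.13},
    {"x":0,"y":0,"z":0.001,"wx":0,"wy":0,"wz":0,"hand":0.35},
    {"x":0,"y":0,"z":0.0,"wx":0,"wy":0,"wz":0,"hand":0.35},
    {"x":0,"y":0,"z":0.0,"wx":0,"wy":0,"wz":0,"hand":0.35},
    {"x":0,"y":0,"z":-0.03,"wx":0,"wy":0,"wz":0,"hand":0.35},
    {"x":0,"y":0,"z":-0.07,"wx":0,"wy":0,"wz":0,"hand":0.35},
    {"x":0,"y":0,"z":-0.12,"wx":0,"wy":0,"wz":0,"hand":0.5},
    {"x":0,"y":0,"z":-0.155,"wx":0,"wy":0,"wz":0,"hand":0.5},
  ],
)

```text
time: 9.45
tool_pos: [0.5308, 0.4041, 0.182]
tool_rot: [3.141, 0.003, -2.976]
contact_force: [0.7, 0.2, -0.6]
opening: 0.0448
```

Run:
```python
from h import *
from cell import monitor,viewer
import cv2
s=monitor.observe();print(s["tool_pos"],s["qpos"])
im=viewer.read_camera("wrist"); sc=viewer.read_camera("side")
cv2.imwrite("pics/w4.png",np.vstack([cv2.resize(im[:,:,::-1],(480,360)),cv2.resize(sc[200:300,140:340,::-1],(480,240))]))
delta(s,(.506,-.145,.18),81.5)
```

```text
[0.53081655 0.40406233 0.18197648] [ 5.35829467e-01  6.38967335e-01  1.15448735e+00  6.58353858e-05
  1.34538946e+00 -1.20092949e+00]
shift [ 0.1152 -0.5374  0.0011] turn [1.8000e-01 4.0000e-02 1.0801e+02]
```

View pics/w4.png

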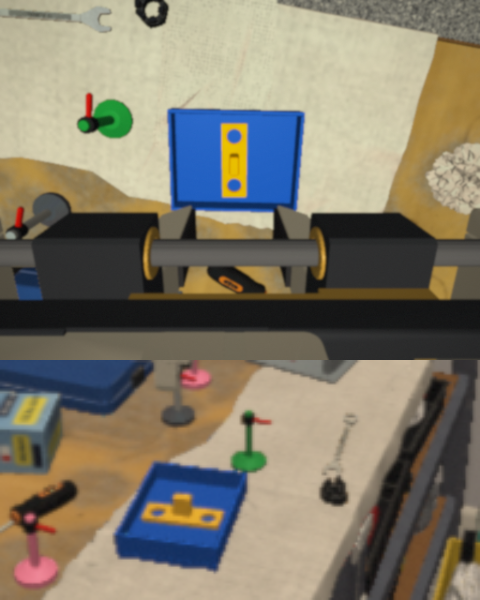

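The link lies flat in the tray, at (235,160) in the wrist half and (182,512) in the side half. I go to the grip block next.

move_arm(
  deltas=[
    {"x":0.006,"y":-0.025,"z":0,"wx":0,"wy":0,"wz":10,"hand":0.5},
    {"x":0.016,"y":-0.075,"z":0,"wx":0,"wy":0,"wz":20,"hand":0.5},
    {"x":0.027,"y":-0.125,"z":0,"wx":0,"wy":0,"wz":30,"hand":0.5},
    {"x":0.038,"y":-0.175,"z":0,"wx":0,"wy":0,"wz":40,"hand":0.5},
    {"x":0.048,"y":-0.225,"z":0,"wx":0,"wy":0,"wz":50,"hand":0.5},
    {"x":0.059,"y":-0.275,"z":0,"wx":0,"wy":0,"wz":60,"hand":0.5},
    {"x":0.07,"y":-0.325,"z":0,"wx":0,"wy":0,"wz":70,"hand":0.5},
    {"x":0.08,"y":-0.375,"z":0,"wx":0,"wy":0,"wz":80,"hand":0.5},
  ],
)

```text
time: 10.55
tool_pos: [0.5127, 0.0192, 0.1786]
tool_rot: [-3.141, -0.0, 1.906]
contact_force: [-0.3, 0.3, -0.2]
opening: 0.0456
```

move_arm(
  deltas=[
    {"x":0,"y":0,"z":0,"wx":0,"wy":0,"wz":10,"hand":0.5},
    {"x":0,"y":0,"z":0,"wx":0,"wy":0,"wz":20,"hand":0.5},
    {"x":0,"y":0,"z":0,"wx":0,"wy":0,"wz":28,"hand":0.5},
    {"x":0,"y":0,"z":0,"wx":0,"wy":0,"wz":28,"hand":0.5},
  ],
)

```text
time: 11.05
tool_pos: [0.5131, 0.0207, 0.1786]
tool_rot: [-3.141, -0.0, 1.424]
contact_force: [0.0, 0.0, 0.7]
opening: 0.0462
```

Run:
```python
from h import *
from cell import monitor,viewer
s=monitor.observe();print(s["tool_pos"],s["tool_rot"])
delta(s,(.507,-.1445,.16),81.5)
```

```text
[0.51305799 0.02071875 0.17859415] [-3.14054579e+00 -4.49108683e-05  1.42374019e+00]
shift [-0.1643  0.0182  0.0186] turn [-0.06 -0.    0.07]
```

Run:
```python
from h import *
from cell import monitor,viewer
import cv2
p=viewer.camera_params("wrist"); im=viewer.read_camera("wrist")
np.savez("pics/w5.npz",im=im,K=p["camera_matrix"],R=p["R"],t=p["t"])
c=dict(K=p["camera_matrix"],R=p["R"],t=p["t"]); r=(.5168,-.0767,1.4218)
print(P(c,W(r,[(.155,.03,.064),(.155,-.03,.064),(.287,-.039,.064)]))*1.5)
cv2.imwrite("pics/w5.png",cv2.resize(im[:,:,::-1],None,fx=1.5,fy=1.5,interpolation=cv2.INTER_CUBIC))
```

```text
[[ 353.26970338  174.71655419]
 [ 459.66226183  174.95788204]
 [ 491.78910076 -101.80375584]]
```

View pics/w5.png

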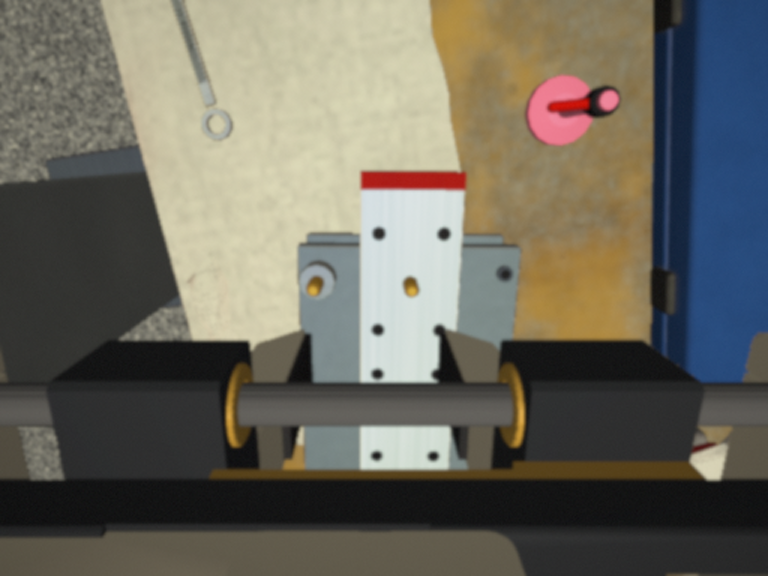

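move_arm(
  deltas=[
    {"x":-0.03,"y":0.003,"z":0,"wx":0,"wy":0,"wz":0,"hand":0.5},
    {"x":-0.07,"y":0.008,"z":0,"wx":0,"wy":0,"wz":0,"hand":0.5},
    {"x":-0.11,"y":0.013,"z":0.005,"wx":0,"wy":0,"wz":0,"hand":0.5},
    {"x":-0.145,"y":0.017,"z":0.01,"wx":0,"wy":0,"wz":0,"hand":0.5},
    {"x":-0.164,"y":0.018,"z":0.0185,"wx":0,"wy":0,"wz":0,"hand":0.5},
    {"x":-0.164,"y":0.018,"z":0.0185,"wx":0,"wy":0,"wz":0,"hand":0.5},
  ],
)

```text
time: 11.85
tool_pos: [0.5063, -0.1445, 0.1597]
tool_rot: [-3.14, -0.001, 1.422]
contact_force: [-0.2, -0.5, -0.8]
opening: 0.0463
```

move_arm(
  deltas=[
    {"x":0,"y":0.0025,"z":0.015,"wx":0,"wy":0,"wz":0,"hand":0.5},
    {"x":0,"y":0.0025,"z":0.035,"wx":0,"wy":0,"wz":0,"hand":0.5},
    {"x":0,"y":0.0025,"z":0.055,"wx":0,"wy":0,"wz":0,"hand":0.5},
    {"x":0,"y":0.0025,"z":0.075,"wx":0,"wy":0,"wz":0,"hand":0.5},
    {"x":0,"y":0.0025,"z":0.085,"wx":0,"wy":0,"wz":0,"hand":0.5},
    {"x":0,"y":0.0025,"z":0.09,"wx":0,"wy":0,"wz":0,"hand":0.5},
    {"x":0,"y":0.0025,"z":0.09,"wx":0,"wy":0,"wz":0,"hand":0.5},
  ],
)

```text
time: 12.72
tool_pos: [0.5097, -0.1442, 0.0707]
tool_rot: [3.141, -0.0, 1.423]
contact_force: [0.1, 0.0, 0.3]
opening: 0.046
```

move_arm(
  deltas=[
    {"x":0,"y":0,"z":0.0,"wx":0,"wy":0,"wz":0,"hand":0.3},
    {"x":0,"y":0,"z":0.0,"wx":0,"wy":0,"wz":0,"hand":0.3},
    {"x":0,"y":0,"z":0.0,"wx":0,"wy":0,"wz":0,"hand":0.25},
    {"x":0,"y":0,"z":0.0,"wx":0,"wy":0,"wz":0,"hand":0.25},
  ],
  grip_force=5,
)

```text
time: 13.22
tool_pos: [0.5095, -0.1446, 0.0708]
tool_rot: [3.141, -0.0, 1.423]
contact_force: [-0.2, -0.2, 0.1]
opening: 0.023
```

move_arm(
  deltas=[
    {"x":0,"y":0,"z":0.002,"wx":0,"wy":0,"wz":0,"hand":0.25},
    {"x":0,"y":0,"z":0.003,"wx":0,"wy":0,"wz":0,"hand":0.25},
    {"x":0,"y":0,"z":0.003,"wx":0,"wy":0,"wz":0,"hand":0.19},
    {"x":0,"y":0,"z":0.003,"wx":0,"wy":0,"wz":0,"hand":0.1},
    {"x":0,"y":0,"z":0.003,"wx":0,"wy":0,"wz":0,"hand":0.1},
    {"x":0,"y":0,"z":0.003,"wx":0,"wy":0,"wz":0,"hand":0.1},
  ],
  grip_force=5,
)

```text
time: 13.98
tool_pos: [0.5092, -0.1444, 0.0675]
tool_rot: [-3.141, -0.0, 1.423]
contact_force: [-2.0, 0.4, -1.0]
opening: 0.016
```

move_arm(
  deltas=[
    {"x":0,"y":0,"z":0,"wx":0,"wy":0,"wz":0,"hand":0},
    {"x":0,"y":0,"z":0,"wx":0,"wy":0,"wz":0,"hand":0},
    {"x":0,"y":0,"z":0.0005,"wx":0,"wy":0,"wz":0,"hand":0},
    {"x":0,"y":0,"z":0.0005,"wx":0,"wy":0,"wz":0,"hand":0},
  ],
  grip_force=35,
)

```text
time: 14.48
tool_pos: [0.5094, -0.1444, 0.0675]
tool_rot: [-3.142, -0.0, 1.423]
contact_force: [-3.4, 1.0, 3.4]
opening: 0.0156
```

```bash
cat > see.py <<'E'
from h import *
from cell import monitor,viewer
import cv2,sys
s=monitor.observe();print(s["tool_pos"],s["tool_rot"],s["contact_force"],s["torque"])
p=viewer.camera_params("wrist"); im=viewer.read_camera("wrist");c=dict(K=p["camera_matrix"],R=p["R"],t=p["t"])
np.savez(f"pics/{sys.argv[1]}.npz",im=im,**c)
h=cv2.cvtColor(im,cv2.COLOR_RGB2HSV); m=cv2.inRange(h,(0,150,80),(8,255,255))|cv2.inRange(h,(172,150,80),(180,255,255)); m[250:]=0
n,l,st,ce=cv2.connectedComponentsWithStats(m)
for i in range(1,n):
    if st[i,4]>15:
        bx=cv2.minAreaRect(cv2.findNonZero((l==i).astype(np.uint8)));q=np.array([ray(c,u,.064) for u in cv2.boxPoints(bx)])
        R=Ro.from_euler("xyz",s["tool_rot"]);print(i,st[i],"tool-frame mm",(R.inv().apply(q-s["tool_pos"])*1e3).round(1)[:,:2].tolist())
E
python3 see.py w6
```

```text
[ 0.50940309 -0.14442475  0.06750105] [-3.14158299e+00 -7.79698214e-05  1.42269510e+00] [-3.36135655  0.97018092  3.40774882] [0.06630783 0.6577948  0.09991988]
5 [ 406  201  106   49 1568] tool-frame mm [[4.1, 84.9], [25.9, 137.9], [10.9, 146.5], [-12.0, 92.5]]
```

move_arm(
  deltas=[
    {"x":0.004,"y":-0.0005,"z":0,"wx":0,"wy":0,"wz":0,"hand":0},
    {"x":0.014,"y":-0.0005,"z":0,"wx":0,"wy":0,"wz":0,"hand":0},
    {"x":0.028,"y":-0.0005,"z":0,"wx":0,"wy":0,"wz":0,"hand":0},
    {"x":0.042,"y":-0.0005,"z":0,"wx":0,"wy":0,"wz":0,"hand":0},
    {"x":0.056,"y":-0.0005,"z":0,"wx":0,"wy":0,"wz":0,"hand":0},
    {"x":0.07,"y":-0.0005,"z":0,"wx":0,"wy":0,"wz":0,"hand":0},
    {"x":0.082,"y":-0.0005,"z":0,"wx":0,"wy":0,"wz":0,"hand":0},
    {"x":0.085,"y":-0.0005,"z":0,"wx":0,"wy":0,"wz":0,"hand":0},
  ],
)

```text
time: 15.52
tool_pos: [0.5223, -0.0603, 0.0676]
tool_rot: [3.14, 0.001, 1.424]
contact_force: [-0.8, -5.8, 3.3]
opening: 0.0156
```

Run:
```python
from h import *
from cell import monitor,viewer
import cv2
s=monitor.observe();print(s["tool_pos"],s["tool_rot"],s["contact_force"],s["torque"])
o=[]
for n in("scene","side"):
    p=viewer.camera_params(n);im=viewer.read_camera(n);np.savez(f"pics/{n}1.npz",im=im,K=p["camera_matrix"],R=p["R"],t=p["t"]);o.append(im[:,:,::-1])
A=cv2.resize(o[0][145:285,250:335],(340,560),interpolation=cv2.INTER_CUBIC);B=cv2.resize(o[1][155:245,200:310],(440,360),interpolation=cv2.INTER_CUBIC)
C=np.zeros((560,780,3),np.uint8);C[:,:340]=A;C[:360,340:]=B;cv2.imwrite("pics/crop2.png",C)
```

```text
[ 0.52225936 -0.060341    0.06755526] [3.13984290e+00 7.99789116e-04 1.42352742e+00] [-0.76920895 -5.81323807  3.31080556] [-0.99513245  0.32857031  0.04646504]
```

View pics/crop2.png

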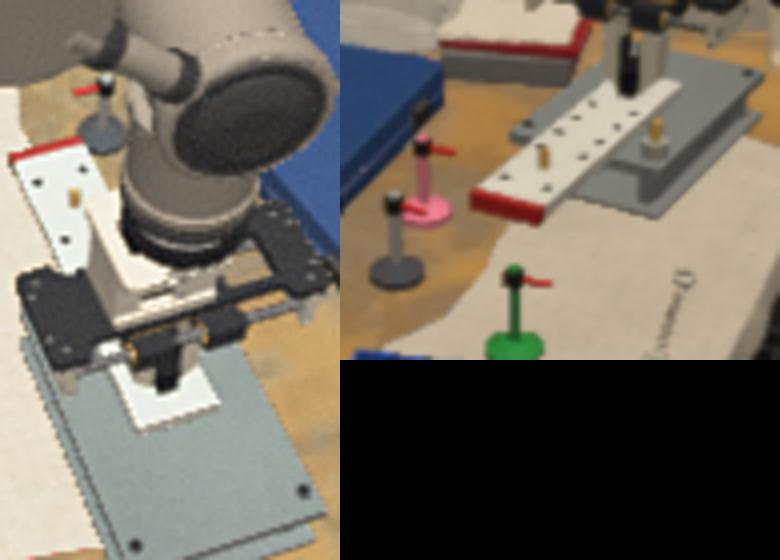

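Run:
```python
from h import *
S=dict(np.load("pics/scene1.npz")); D=dict(np.load("pics/side1.npz"))
s=lambda u,v:((u+.5)/4-.5+250,(v+.5)/4-.5+145)
d=lambda u,v:((u-340+.5)/4-.5+200,(v+.5)/4-.5+155)
p=(.5168,-.0767,1.4218);c,si=np.cos(p[2]),np.sin(p[2])
def rf(C,uv):
    q=ray(C,uv,.064)[:2]-p[:2];return (np.array([c*q[0]+si*q[1],-si*q[0]+c*q[1]])*1e3).round(1)
for n,C,uv in(("S L",S,s(11,157)),("S R",S,s(83,138)),("S ptr",S,s(75,92)),("D R",D,d(473,191)),("D L",D,d(545,209)),("D ptr",D,d(427,212))):print(n,rf(C,uv))
# pixel-accurate red masks
import cv2
for n,C in(("scene",S),("side",D)):
    h=cv2.cvtColor(C["im"],cv2.COLOR_RGB2HSV);m=cv2.inRange(h,(0,120,70),(8,255,255))|cv2.inRange(h,(172,120,70),(180,255,255))
    k,l,st,ce=cv2.connectedComponentsWithStats(m,connectivity=8)
    for i in range(1,k):
        if 4<st[i,4]<200 and 200<ce[i][0]<340 and 150<ce[i][1]<225:print(n,st[i],ce[i].round(1),rf(C,ce[i]))
```

```text
S L [238.   29.2]
S R [237.9 -31.5]
S ptr [287.  -43.7]
D R [239.2 -31. ]
D L [237.3  30.4]
D ptr [284.2 -44.3]
scene [226 166   7   3   9] [228.9 166.9] [333.   77.2]
scene [268 166   7   3  13] [271.2 167.1] [286.3 -53.5]
scene [252 179  18   6  36] [260.9 181.4] [238.7   0.4]
side [226 159  38  11 116] [248.7 165.8] [ -25.9 -121.2]
side [222 190   6   4  12] [224.3 191.9] [192.3 -90.2]
side [220 195   1   5   5] [220. 197.] [228.5 -83.8]
side [215 203  11   8  49] [219.2 207.2] [285.  -51.4]
side [232 202  19   9 100] [240.8 206.2] [248.1   1.8]
```

The plate is square, with left and right end corners at rest x 238.0 and 237.9 mm. About 47 mm remains, so I slide 40 mm and re-measure.

move_arm(
  deltas=[
    {"x":0.004,"y":0,"z":0,"wx":0,"wy":0,"wz":0,"hand":0},
    {"x":0.012,"y":0,"z":0,"wx":0,"wy":0,"wz":0,"hand":0},
    {"x":0.02,"y":0,"z":0,"wx":0,"wy":0,"wz":0,"hand":0},
    {"x":0.028,"y":0,"z":0,"wx":0,"wy":0,"wz":0,"hand":0},
    {"x":0.036,"y":0,"z":0,"wx":0,"wy":0,"wz":0,"hand":0},
    {"x":0.04,"y":0,"z":0,"wx":0,"wy":0,"wz":0,"hand":0},
    {"x":0.04,"y":0,"z":0,"wx":0,"wy":0,"wz":0,"hand":0},
  ],
)

```text
time: 16.5
tool_pos: [0.528, -0.0213, 0.0677]
tool_rot: [3.14, 0.001, 1.423]
contact_force: [0.1, -4.8, 4.9]
opening: 0.0158
```

```bash
cat > look.py <<'E'
from h import *
from cell import monitor,viewer
import cv2,sys
k=sys.argv[1]
s=monitor.observe();print(s["tool_pos"],s["tool_rot"],s["contact_force"],s["torque"])
o=[]
for n in("scene","side"):
    p=viewer.camera_params(n);im=np.mean([viewer.read_camera(n).astype(float) for _ in range(3)],0).astype(np.uint8);np.savez(f"pics/{n}{k}.npz",im=im,K=p["camera_matrix"],R=p["R"],t=p["t"]);o.append(im[:,:,::-1])
A=cv2.resize(o[0][155:205,240:290],(400,400),interpolation=cv2.INTER_CUBIC);B=cv2.resize(o[1][185:235,200:250],(400,400),interpolation=cv2.INTER_CUBIC)
cv2.imwrite(f"pics/crop{k}.png",np.hstack([A,B]))
E
python3 look.py 2
```

```text
[ 0.52796248 -0.02128071  0.06766933] [3.14012629e+00 5.34732219e-04 1.42252239e+00] [ 0.05959163 -4.76349871  4.92728101] [-0.95929189  0.24515885  0.05754229]
```

View pics/crop2.png

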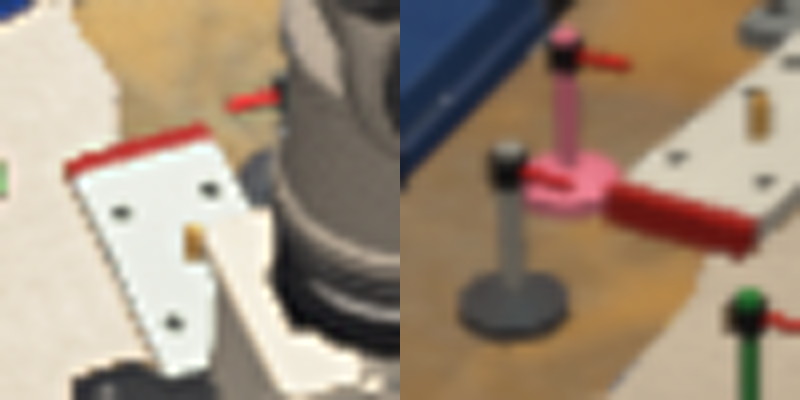

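Run:
```python
from h import *
S=dict(np.load("pics/scene2.npz")); D=dict(np.load("pics/side2.npz"))
s=lambda u,v:((u+.5)/8-.5+240,(v+.5)/8-.5+155)
d=lambda u,v:((u-400+.5)/8-.5+200,(v+.5)/8-.5+185)
p=(.5168,-.0767,1.4218);c,si=np.cos(p[2]),np.sin(p[2])
def rf(C,uv):
    q=ray(C,uv,.064)[:2]-p[:2];return (np.array([c*q[0]+si*q[1],-si*q[0]+c*q[1]])*1e3).round(1)
for n,C,uv in(("S L",S,s(67,164)),("S R",S,s(207,124)),("S ptr tip",S,s(228,104)),("S ptr root",S,s(278,96)),("D ptr tip",D,d(574,184)),("D ptr root",D,d(524,171))):print(n,rf(C,uv))
f=lambda C,X,o:((P(C,W(p,X))-o+.5)*8-.5).round(0).tolist()
for x in(.270,.278,.286):print(x,"side",f(D,[(x,-.03,.064),(x,.03,.064),(x,-.03,.05),(x,.03,.05)],np.array([150,185])),"scene",f(S,[(x,.03,.064),(x,-.03,.064)],np.array([240,155])))
for C,n in((D,"side"),(S,"scene")):
    h=C["im"].astype(int); o=(200,185) if n=="side" else (240,155)
    for X in((.0,),(-.02,)):
        col=[]
        for xr in np.arange(.262,.300,.003):
            u,v=P(C,W(p,(xr,X[0],.064)))[0]; col.append((round(xr,3),h[int(round(v)),int(round(u))].tolist()))
        print(n,X,col)
```

```text
S L [278.   30.1]
S R [280.  -30.8]
S ptr tip [287.6 -42.9]
S ptr root [285.1 -63.8]
D ptr tip [283.9 -44.7]
D ptr root [284.5 -66.3]
0.27 side [[627.0, 177.0], [767.0, 216.0], [628.0, 210.0], [767.0, 249.0]] scene [[74.0, 178.0], [214.0, 141.0]]
0.278 side [[616.0, 187.0], [757.0, 225.0], [617.0, 219.0], [757.0, 259.0]] scene [[67.0, 164.0], [207.0, 128.0]]
0.286 side [[605.0, 196.0], [746.0, 235.0], [606.0, 229.0], [746.0, 268.0]] scene [[61.0, 150.0], [200.0, 114.0]]
side (0.0,) [(np.float64(0.262), [216, 208, 187]), (np.float64(0.265), [216, 207, 187]), (np.float64(0.268), [209, 191, 172]), (np.float64(0.271), [206, 182, 163]), (np.float64(0.274), [171, 76, 66]), (np.float64(0.277), [166, 62, 55]), (np.float64(0.28), [138, 29, 23]), (np.float64(0.283), [122, 25, 21]), (np.float64(0.286), [122, 25, 21]), (np.float64(0.289), [102, 20, 16]), (np.float64(0.292), [102, 20, 16]), (np.float64(0.295), [101, 24, 19]), (np.float64(0.298), [101, 24, 19])]
side (-0.02,) [(np.float64(0.262), [214, 206, 185]), (np.float64(0.265), [214, 205, 184]), (np.float64(0.268), [212, 198, 177]), (np.floa
[... 658 characters left out ...]
, 80]), (np.float64(0.286), [172, 143, 101]), (np.float64(0.289), [172, 147, 103]), (np.float64(0.292), [171, 149, 110]), (np.float64(0.295), [176, 152, 114]), (np.float64(0.298), [176, 152, 114])]
scene (-0.02,) [(np.float64(0.262), [236, 240, 233]), (np.float64(0.265), [238, 244, 237]), (np.float64(0.268), [237, 252, 244]), (np.float64(0.271), [229, 218, 202]), (np.float64(0.274), [198, 95, 89]), (np.float64(0.277), [198, 95, 89]), (np.float64(0.28), [190, 68, 58]), (np.float64(0.283), [174, 145, 107]), (np.float64(0.286), [174, 145, 107]), (np.float64(0.289), [178, 156, 115]), (np.float64(0.292), [184, 161, 122]), (np.float64(0.295), [184, 161, 122]), (np.float64(0.298), [190, 163, 120])]
```

Run:
```python
from h import *
import cv2
p=(.5168,-.0767,1.4218)
xs=np.arange(.262,.3005,.0015)
def prof(C,ys):
    a=[]
    for y in ys:
        uv=P(C,W(p,np.c_[xs,np.full_like(xs,y),np.full_like(xs,.064)])).astype(np.float32)
        a.append(cv2.remap(C["im"].astype(np.float32),uv[None,:,0],uv[None,:,1],cv2.INTER_CUBIC)[0])
    return np.mean(a,0)
for n in("scene","side"):
    for k in "012":
        C=dict(np.load(f"pics/{n}{k}.npz")); q=prof(C,np.arange(-.058,-.046,.001)); r=q[:,0]-(q[:,1]+q[:,2])/2
        b=np.percentile(r,30); w=np.clip(r-b-.3*(r.max()-b),0,None); print(n,k,"ptr",(w@xs/w.sum()).round(4),r.round().astype(int))
    q=prof(C,np.arange(-.022,.024,.002)); print(n,"end G",q[:,1].round().astype(int).tolist(),"R",q[:,0].round().astype(int).tolist())
print((xs*1e3).round(1).tolist())
```

```text
scene 0 ptr 0.2868 [ 23  26  28  30  31  32  32  32  33  32  30  30  36  55  88 125 151 152
 127  91  60  42  37  36  37  39]
scene 1 ptr 0.2868 [ 24  29  31  33  34  34  35  35  35  34  32  31  38  60  97 137 164 163
 136  98  65  47  41  40  41  43]
scene 2 ptr 0.2868 [ 27  30  31  33  34  35  35  36  35  34  32  31  38  60  96 136 162 162
 136  98  65  47  41  40  40  42]
scene end G [240, 242, 246, 251, 251, 236, 202, 156, 110, 75, 57, 61, 84, 120, 154, 176, 183, 182, 181, 181, 182, 184, 185, 186, 187, 188] R [236, 237, 238, 239, 238, 233, 224, 212, 201, 194, 190, 189, 190, 192, 195, 197, 197, 197, 197, 198, 200, 201, 203, 204, 205, 205]
side 0 ptr 0.2835 [ 84  89  90  89  88  88  89  91  95  98 103 110 118 127 132 132 126 116
 106 100  97  96  95  92  87  78]
side 1 ptr 0.2832 [ 80  85  87  86  85  85  86  88  92  96 102 108 115 123 127 127 120 111
 102  96  94  94  93  91  84  75]
side 2 ptr 0.2831 [ 80  85  87  86  85  85  85  88  92  96 102 108 116 123 127 126 119 110
 101  96  94  94  93  90  84  75]
side end G [207, 206, 205, 202, 195, 182, 161, 134, 106, 80, 60, 46, 36, 30, 26, 24, 22, 21, 21, 20, 20, 21, 23, 26, 32, 41] R [215, 214, 214, 213, 210, 206, 199, 191, 182, 174, 167, 161, 152, 142, 130, 119, 110, 104, 101, 100, 100, 100, 101, 102, 104, 108]
[262.0, 263.5, 265.0, 266.5, 268.0, 269.5, 271.0, 272.5, 274.0, 275.5, 277.0, 278.5, 280.0, 281.5, 283.0, 284.5, 286.0, 287.5, 289.0, 290.5, 292.0, 293.5, 295.0, 296.5, 298.0, 299.5]
```

Run:
```python
from h import *
L=lambda n:dict(np.load(f"pics/{n}.npz"))
def rows(C,v0,v1,u0,u1,sgn):
    out=[]
    for v in range(v0,v1+1):
        r=sgn*(C["im"][v,u0:u1+1].astype(float)@[1,0,-1]); b=np.interp(np.arange(len(r)),[0,len(r)-1],[r[0],r[-1]]); w=np.clip(r-b,0,None)
        w[w<.15*w.max()]=0
        out.append((w@np.arange(u0,u1+1)/w.sum(),v)); print(v,r.astype(int),round(out[-1][0],2))
    return out
def axis(obs,zr,x0):
    def f(q):
        e=[]
        for C,pts in obs:
            zz=np.linspace(*zr,60); uv=P(C,np.c_[np.full(60,q[0]),np.full(60,q[1]),zz])
            for u,v in pts: e.append(np.interp(v,uv[::-1,1],uv[::-1,0])-u)
        return e
    r=least_squares(f,x0); print("axis",r.x.round(4),"res",np.round(r.fun,2)); return r.x
S0,S1,D1,S2,D2=L("scene0"),L("scene1"),L("side1"),L("scene2"),L("side2")
print("post");g=axis([(S1,rows(S1,169,174,271,283,-1)),(D1,rows(D1,211,216,208,219,-1))],(-.02,.1),[.63,.2])
print("pin");n=axis([(S1,rows(S1,193,196,264,273,1)),(D1,rows(D1,192,196,246,256,1))],(.03,.1),[.54,.1])
t=np.array([np.cos(1.4218),np.sin(1.4218)])
d=(g-n)@t;print("post-pin along rest x",d,"gap at frame1",d-.065, "lateral",(g-n)@[-t[1],t[0]])
```

```text
post
169 [-57 -55 -56 -44  -9  -5 -33 -59 -60 -55 -39 -31 -33] 275.58
170 [-54 -56 -55 -36 -10 -12 -36 -61 -64 -56 -39 -24 -26] 275.25
171 [-57 -58 -58 -38  -8 -11 -33 -58 -60 -57 -40 -13 -24] 276.3
172 [-62 -59 -52 -37  -8 -12 -33 -54 -57 -55 -49 -14 -23] 276.1
173 [-68 -52 -27 -15 -10 -16 -31 -40 -55 -57 -53 -23 -23] 274.53
174 [-31  -6   0  -7  -8  -9  -6 -13 -34 -54 -53 -31 -21] 274.6
211 [-55 -56 -54 -51 -28 -16 -18 -37 -52 -58 -60 -63] 213.58
212 [-54 -54 -56 -52 -29 -15 -17 -38 -55 -59 -63 -64] 213.43
213 [-56 -57 -57 -54 -29 -16 -17 -41 -59 -65 -66 -71] 213.55
214 [-53 -51 -54 -55 -30 -17 -17 -40 -59 -65 -69 -73] 213.6
215 [-51 -52 -55 -53 -30 -17 -15 -33 -58 -67 -73 -73] 213.68
216 [-53 -54 -53 -51 -32 -18 -17 -35 -61 -70 -73 -74] 213.53
axis [0.6292 0.1975] res [ 0.01  0.26 -0.86 -0.75  0.74  0.6  -0.11  0.08 -0.01 -0.02 -0.06  0.13]
pin
193 [  5   3   4  52 118  92  28   1   5   6] 268.32
194 [ 5  3  4 47 96 73 25  5 17 24] 268.12
195 [ 5  2  5 49 93 65 29 13 23 22] 268.21
196 [ 4  4  6 41 68 46 16 17 22 21] 268.01
192 [33 27 28 32 75 83 41 30 29 28 28] 250.69
193 [30 27 29 38 69 81 46 31 29 29 28] 250.66
194 [27 28 30 42 68 79 47 31 29 28 27] 250.6
195 [28 28 30 41 67 76 45 31 29 27 29] 250.59
196 [28 29 29 41 62 67 42 31 28 28 28] 250.54
axis [0.5451 0.1013] res [-0.06  0.07 -0.07  0.06 -0.06 -0.04  0.02  0.02  0.06]
post-pin along rest x 0.10761945519607043 gap at frame1 0.042619455196070424 lateral -0.06894695226941265
```

Run:
```python
from h import *
L=lambda n:dict(np.load(f"pics/{n}.npz"))
def rows(C,v0,v1,u0,u1,sgn):
    out=[]
    for v in range(v0,v1+1):
        r=sgn*(C["im"][v,u0:u1+1].astype(float)@[1,0,-1]); b=np.interp(np.arange(len(r)),[0,len(r)-1],[r[0],r[-1]]); w=np.clip(r-b,0,None); w[w<.15*w.max()]=0
        out.append((w@np.arange(u0,u1+1)/w.sum(),v))
    return out
def axis(obs,zr,x0):
    def f(q):
        e=[]
        for C,pts in obs:
            zz=np.linspace(*zr,60); uv=P(C,np.c_[np.full(60,q[0]),np.full(60,q[1]),zz])
            for u,v in pts: e.append(np.interp(v,uv[::-1,1],uv[::-1,0])-u)
        return e
    r=least_squares(f,x0); print("axis",r.x.round(4),"res",np.round(r.fun,2)); return r.x
t=np.array([np.cos(1.4218),np.sin(1.4218)])
for k in"01":
    S1,D1=L("scene"+k),L("side"+k)
    g=axis([(S1,rows(S1,169,172,271,279,-1)),(D1,rows(D1,211,216,208,218,-1))],(-.02,.1),[.63,.2])
    n=np.array([.5451,.1013]); print("gap f1",(g-n)@t-.065,(g-n)@[-t[1],t[0]])
D2,S2=L("side2"),L("scene2")
# pin in frame 2
n2=axis([(S2,rows(S2,183,186,260,266,1)),(D2,rows(D2,197,201,242,252,1))],(.03,.1),[.55,.14]);print("gap f2",(g-n2)@t-.065,(n2-n)@t,(n2-n)@[-t[1],t[0]])
```

```text
axis [0.6295 0.1975] res [-0.01  0.05 -0.09  0.06 -0.05  0.12  0.03  0.05 -0.15 -0.01]
gap f1 0.04267614786994296 -0.06918832062836136
axis [0.6294 0.1975] res [ 0.    0.03 -0.07  0.04 -0.12  0.03  0.09  0.08 -0.14  0.07]
gap f1 0.04262219655080786 -0.06910797170558607
axis [0.551  0.1396] res [ 0.06 -0.06 -0.05  0.06 -0.16  0.02  0.02  0.03  0.1 ]
gap f2 0.003832232674763833 0.038789963876044026 -0.000154285895088941
```

move_arm(
  deltas=[
    {"x":0.0015,"y":0,"z":0,"wx":0,"wy":0,"wz":0,"hand":0},
    {"x":0.003,"y":0,"z":0,"wx":0,"wy":0,"wz":0,"hand":0},
    {"x":0.0037,"y":0,"z":0,"wx":0,"wy":0,"wz":0,"hand":0},
    {"x":0.0037,"y":0,"z":0,"wx":0,"wy":0,"wz":0,"hand":0},
    {"x":0.0037,"y":0,"z":0,"wx":0,"wy":0,"wz":0,"hand":0},
  ],
)

```text
time: 17.42
tool_pos: [0.5284, -0.0182, 0.0677]
tool_rot: [3.14, 0.001, 1.422]
contact_force: [-0.7, -7.6, 6.1]
opening: 0.0159
```

```bash
python3 look.py 3
python3 - <<'E'
from h import *
L=lambda n:dict(np.load(f"pics/{n}.npz"))
p=(.5168,-.0767,1.4218)
# intensity profiles: frame shift between 2 and 3
import cv2
xs=np.arange(.262,.3005,.0015)
for n in("scene","side"):
    C=L(n+"3");a=[]
    for y in np.arange(-.022,.024,.002):
        uv=P(C,W(p,np.c_[xs,np.full_like(xs,y),np.full_like(xs,.064)])).astype(np.float32); a.append(cv2.remap(C["im"].astype(np.float32),uv[None,:,0],uv[None,:,1],cv2.INTER_CUBIC)[0])
    q=np.mean(a,0);print(n,"G",q[:,1].round().astype(int).tolist(),"R",q[:,0].round().astype(int).tolist())
E
```

```text
[ 0.52836853 -0.01822744  0.06768855] [3.14035692e+00 1.15649306e-03 1.42238476e+00] [-0.66992472 -7.60194555  6.06351254] [-1.47591432  0.38641131  0.02249966]
scene G [238, 239, 240, 242, 247, 251, 249, 231, 196, 150, 106, 74, 60, 69, 97, 134, 163, 179, 183, 184, 185, 185, 185, 186, 187, 188] R [235, 235, 236, 237, 238, 239, 237, 232, 223, 211, 201, 194, 190, 191, 193, 195, 197, 197, 197, 198, 200, 201, 202, 203, 204, 205]
side G [207, 207, 207, 206, 206, 204, 200, 189, 172, 148, 120, 93, 69, 52, 41, 33, 28, 24, 22, 21, 21, 20, 20, 20, 22, 25] R [214, 214, 215, 215, 214, 214, 212, 208, 203, 195, 186, 178, 170, 163, 156, 147, 136, 124, 114, 106, 102, 100, 100, 100, 101, 102]
```

View pics/crop3.png

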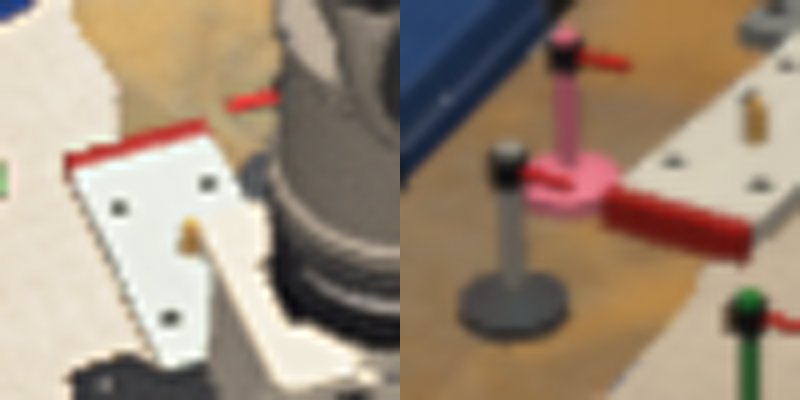

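move_arm(
  deltas=[
    {"x":0.0007,"y":0,"z":0,"wx":0,"wy":0,"wz":0,"hand":0},
    {"x":0.0007,"y":0,"z":0,"wx":0,"wy":0,"wz":0,"hand":0},
    {"x":0.0007,"y":0,"z":0,"wx":0,"wy":0,"wz":0,"hand":0},
    {"x":0.0007,"y":0,"z":0,"wx":0,"wy":0,"wz":0,"hand":0},
  ],
)

```text
time: 18.23
tool_pos: [0.5285, -0.0176, 0.0677]
tool_rot: [3.14, 0.001, 1.422]
contact_force: [-0.3, -8.1, 6.6]
opening: 0.0162
```

```bash
python3 look.py 4
python3 - <<'E'
from h import *
import cv2
L=lambda n:dict(np.load(f"pics/{n}.npz"))
p=(.5168,-.0767,1.4218); xs=np.arange(.262,.3005,.0005)
def edge(C,y):
    uv=P(C,W(p,np.c_[xs,np.full_like(xs,y),np.full_like(xs,.064)])).astype(np.float32); g=cv2.remap(C["im"].astype(np.float32),uv[None,:,0],uv[None,:,1],cv2.INTER_CUBIC)[0][:,1]
    return xs[np.where(g<150)[0][0]]
for n in("scene","side"):
    C=L(n+"4"); print(n,"band edge at y=+22..-22",[round(1e3*np.mean([edge(C,y+d) for d in(-.004,0,.004)]),1) for y in(.02,.01,0,-.01,-.02)])
E
```

```text
[ 0.52848999 -0.01759376  0.06774381] [3.14028469e+00 1.25089545e-03 1.42237657e+00] [-0.34040653 -8.10520815  6.61766551] [-1.45639159  0.36050838  0.04974369]
scene band edge at y=+22..-22 [np.float64(276.3), np.float64(276.3), np.float64(276.7), np.float64(276.2), np.float64(276.5)]
side band edge at y=+22..-22 [np.float64(276.5), np.float64(276.0), np.float64(276.2), np.float64(276.2), np.float64(276.5)]
```

Run:
```python
from cell import robot
print(robot.hand_in())
```

```text
the job is handed in; nothing more can be done
None
```

I lifted the keeper link straight off both pins and put it down in the blue tray. I then slid the plate about 128 mm out along the rest, until its red end was level with the grey gauge's pointer. I handed the job in at about 18.4 s, still gripping the black block at 35 N and pressing the tail down with about 6.6 N.

- **Link:** it lies flat in the tray, seen in the wrist and side pictures right after release.
- **Square on the rest:** the front edge reads the same across the plate's width to within 0.5 mm in both views.
- **Flat on the rest:** I did not measure this directly. The tool height stayed steady and the gripper kept pressing down throughout.
- **Level with the pointer:** the cameras disagree. The scene view puts the end about 1.4 mm short of the pointer, and the side view about 1.8 mm past it. A separate estimate from the plate's pin and the gauge post, carried forward from earlier frames, gives 0 to 0.3 mm short. I expect it is level to within 1–2 mm.
- **While gripping:** the gripper pulled sideways with about 3 N as it closed on the block, so the plate may have shifted about 1 mm sideways on the rest.
- **Other things on the bench:** the arm never went low near them. I did not check their positions afterwards.

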